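Hold the twist-to-run grinder at pulse

ROBOT

A 6-joint arm with a two-finger parallel gripper is mounted at the origin on a cart in front of the work surface, level with it; the furniture and walls round the work are solid. World frame = base frame: x ahead of the robot, y to its left, z up, the work surface at z = 0. Lengths are in mm, angles in rad, forces in N, time in s.
With the tool pointing down it reaches from about 350 to 875 mm from the base axis. Payload 4.2 kg.
Tool frame: the origin (TCP) lies midway between the tips of the shut fingers; the grasp point (between the pads) lies 19 mm behind it; y points along the fingers, x is the direction in which the jaws open and shut, and the axes are right-handed (so a half turn about y gives the same grasp; the last joint's range is limited). The gripper opens to 85 mm and grips with 20 to 120 N. Pads are 22 mm wide; open, the fingers measure 114 mm over their backs; the gripper's body (76 mm by 85 mm) begins 54 mm behind the grasp point. The pads swing forward as they close: fully open they stand 13 mm farther back than shut.
Start: joints at [1.509, 0.385, 0.008, 0, -1.194, -0.259], TCP at [197.046, 593.104, 231.312] pointing down, gripper open.
Joint ranges: [-3.14, 3.14], [-1.21, 2.06], [-1.07, 1.41], [-3.16, 2.05], [-2.99, -0.16], [-3.1, 3.1]. Speed limits (rad/s): [2.79, 2.79, 3.14, 3.14, 3.14, 3.14].

INTERFACE

Orientations are given as a unit quaternion [x, y, z, w].
In Python, from bench import read_state, get_image, job_done gives the robot as it stands.
- The arm moves only by the tool play_rows, never from a script. Its argument "series" is a list of rows, each a list of 7 numbers: the shift along the tool's x, y, z in m, then the turn, a rotation vector about the tool's x, y, z in rad, then the finger opening in m, from 0 to 0.0854. In form: [[x, y, z, wx, wy, wz, claw], ...]. A call has 1 to 10 rows; each row shifts and turns the pose as measured when the row begins, along the tool's axes as they then stand; what a row does not reach is not made up. A row lasts 1/10 s, in which the tool goes at most 50 mm and 8.59 degrees, less where a joint would pass 70% of its speed; a pose out of reach is approached as far as the arm can. A call with a gripper value outside its range is refused whole. The fingers move at their own pace and stop on an object; the grip force is fixed at half the most. Time passes only in rows, so rows that do not move let the fingers close. It gives the time, the measured TCP pose, the force and the opening at its end, in the units of the state.
- read_state(): the state, without advancing time (a new reading comes with each control period).
- get_image(name): name is "side" or "top"; returns a dict with "color" (400x640x3 uint8, red, green, blue), "intrinsics" (3x3 intrinsics, pixels), "origin" and "orientation" of the camera in the world. Camera axes: x right, y down, z forward; pixel columns grow to the right and rows downward; lengths in mm; the calibration is good to about 2 mm. A picture is of the moment at which its call begins. There is no depth.
- job_done(): hands the job in, once; it reports no verdict.
The state is a dict: "clock": time; "joints": joint angles; "joint_vel": joint speeds; "joint_efforts": joint torques, N m; "position": TCP position; "ee_rot": TCP orientation; "contact_force": force on the tool from outside, world axes, zero at the start; "wrist_torque": the same for the moment, N m; "gripper_width": finger opening in mm.
Only numpy, scipy, OpenCV 4.12 (cv2) and the standard library are available. Lean on these libraries where they do the work, as an engineer would, in place of code of your own. Each camera call takes 0.05 s, during which the arm holds its last target. There are 200 camera calls.

TASK

Give the spice grinder a pulse: flip its red toggle to on (away from the robot), then set the orange-handled lid fully down into the bayonet socket and twist it clockwise, seen from above, to the green pulse mark, halfway to the lock. Do not let it reach the lock click; the lid is sprung and turns back if let go, so finish still gripping it steadily at the pulse mark. Leave the salt shaker and the sauce cup where they are.

Things in the scene. Friction and masses are not known exactly. Their poses are not given: they have to be found in the camera images.
- grinder: Grey twist-to-run spice grinder, fixed to the worktop, 130 (x) x 220 (y) x 75 mm high, yaw varies. Origin: centre of its underside; z up, x away from the robot. On its flat top are the steel bayonet socket at local (0, -35) mm and the red toggle at local (0, +75) mm.
- socket (a point): Centre of the socket's well floor, 75 mm above the worktop, axes as the grinder's. The well lies in a steel collar of 92 mm outer diameter, 20 mm high. A lip 11 to 20 mm above the floor leaves a round hole of 60 mm diameter with two entry gaps (about 18 mm wide, out to 40 mm from the axis) towards the grinder's local +x and -x.
- pulse_mark (a point): Broad green mark on the grinder's top, 55 mm from the socket axis: pulse, 0.55 rad (31 degrees) clockwise of the white entry mark, which lies on the socket's local +x side. A red mark at 1.1 rad clockwise of white is the lock. The same three marks repeat half a turn away.
- switch_tip (a point): Centre of the red ball (16 mm diameter) on the toggle's end. The toggle pivots about the grinder's local y axis, 60 mm below the ball, 85 mm above the worktop. Off, it leans 0.45 rad to the grinder's local -x (ball 26 mm before the pivot, 139 mm above the worktop); on, as far to +x. Black cheeks by the pivot reach up to 91 mm.
- switch (a joint): Toggle angle (rad): 0 off, 0.9 on (end stop). Over-centre: it falls to the nearer end from its middle, 0.45; about 1 N at the ball moves it.
- lid: Loose bayonet lid, about 0.15 kg, 67 mm high, upright on the worktop. Origin: centre of its underside; z up. Steel spigot of 56 mm diameter, 23 mm long, with two lugs (12 mm wide, 8 mm high, reaching 37 mm from the axis) at its very bottom on local +x and -x; above it a black disc of 88 mm diameter, 23 to 31 mm high, white pointers over the lugs; then an orange grip bar.
- lid_grip (a point): Centre of the lid's orange grip bar, 49 mm above the lid's underside, axes as the lid's. The bar is 60 mm long (local x), 18 mm thick (local y), 31 to 67 mm above the underside. The lid enters the socket with its x axis along the grinder's x (a half turn makes no difference) within about 0.08 rad. Fully down, its underside is on the well floor; it then turns clockwise under the lip.
- carrier (a joint): Angle (rad) of the sprung carrier in the socket that the lid's lugs push: 0 at rest, positive clockwise from above. It reads the lid's clockwise turn from entry less 0.10. Spring: 0.045 N m to start, 0.11 N m at 0.45; it turns the lid back if let go. Pulse, halfway to the lock, is 0.45. From about 0.65 the click balls stiffen it; the lock click comes at about 0.9.
- salt_shaker: White salt shaker, bystander, 54 mm diameter, 86 mm high, origin at the centre of its underside.
- sauce_cup: Small clear portion cup of red sauce, bystander, 63 mm diameter, 32 mm high, origin at the centre of its underside.
Not all that is in view belongs to the job. Several things look just like the lid: the one meant starts nearest to the robot's base.

How it is judged (in metres and radians):
On the way, in this order (a step that is already met when the one before it is completed fails the run):
1. the grinder's toggle is on (value of joint switch above 0.75 rad), for 0.2 s.
2. the lid is fully down in the socket (z of lid in the frame of socket between -0.003 and 0.0035 m and horizontal distance between lid and socket below 0.004 m and angle between lid's own z axis and vertical below 0.08 rad), for 0.1 s.
At the end, for the whole second after the job is handed in: Toggle on (over 0.75 rad); lid fully down in the socket (within 3.5 mm in height and 4 mm sideways, upright within 0.08 rad), turned 0.36 to 0.74 rad clockwise from entry with the carrier between 0.30 and 0.60 rad, steady (under 0.15 rad/s), and still held by the fingers (over 3 N) (all of step 2 and value of joint switch above 0.75 rad and value of joint carrier between 0.3 and 0.6 rad and angle between the x axis of lid and the x axis of grinder, either way round between 0.36 and 0.74 rad and contact force between the fingers and lid above 3 N and angular speed of lid below 0.15 rad/s); the arm keeps its last pose, push and grip.
It fails at once if the lid is twisted on to the lock click (carrier beyond 0.78 rad) (value of joint carrier above 0.78 rad).
It fails at once if the salt shaker is displaced by more than 3 cm or tipped (distance of salt_shaker from where it was at the start of the episode above 0.03 m or angle between salt_shaker's own z axis and vertical above 0.5 rad).
It fails at once if the sauce cup is displaced by more than 3 cm or tipped (distance of sauce_cup from where it was at the start of the episode above 0.03 m or angle between sauce_cup's own z axis and vertical above 0.5 rad).
It also fails if it takes over 54 s, if anything falls off the work surface, if the arm or the gripper's body presses on something with over 40 N, if the wrist force passes 120 N, or if a joint passes its speed limit or range.

## Working session

There is one attempt and no reset: what is moved stays moved. The work goes in short steps, Python scripts to look and compute and a tool call to move; the robot and the scene stay as the last step left them, time stands still between calls to the robot, and variables do not carry over. Pictures are saved under pics/ and viewed, about 8 in all and at most 12, crops included, and the job is handed in when it is done.

Besides the shell and the picture viewer there is one more tool, called after "Request:" as name([rows], argument=value, ...), one row to a line, values as JSON. play_rows: Moves the arm, as the interface text tells. Its arguments: {"type":"object","properties":{"series":{"type":"array","items":{"type":"array","items":{"type":"number"}}}},"required":["series"]}

```bash
mkdir -p pics; cat > h.py <<'E'
import numpy as np, cv2
from scipy.spatial.transform import Rotation as R
from bench import read_state, get_image, job_done
def cam(n):
    g=get_image(n); o=np.array(g["origin"],float); q=g["orientation"]
    q=np.array(q,float); M=R.from_quat(q).as_matrix() if q.size==4 else q
    return g["color"],np.array(g["intrinsics"],float),o,M
def ray(c,u,v,z):
    _,K,o,M=c; d=M@np.linalg.inv(K)@[u,v,1]; return o+d*(z-o[2])/d[2]
def proj(c,p):
    _,K,o,M=c; q=K@(M.T@(np.array(p,float)-o)); return q[:2]/q[2]
def save(c,name,box=None,s=1):
    im=c[0][...,::-1]
    if box: im=im[box[1]:box[3],box[0]:box[2]]
    cv2.imwrite('pics/'+name,cv2.resize(im,None,fx=s,fy=s,interpolation=cv2.INTER_CUBIC))
E
python3 - <<'E'
from h import *
for n in("top","side"):
    c=cam(n); save(c,n+'0.png'); print(n,c[1].tolist(),c[2],c[3].round(3).tolist())
    np.save(n+'.npy',c[0])
print(read_state())
E
```

```text
top [[374.7487473253274, 0.0, 316.34155277336856], [0.0, 374.7487473253274, 200.1703777603879], [0.0, 0.0, 1.0]] [458.29414512  10.04282328 993.32683592] [[0.013, -0.993, 0.12], [-1.0, -0.014, -0.008], [0.01, -0.12, -0.993]]
side [[410.28681901693835, 0.0, 324.3766135603687], [0.0, 410.28681901693835, 199.4707947721319], [0.0, 0.0, 1.0]] [487.76065972 764.07861254 710.15895886] [[-0.998, -0.025, 0.065], [-0.067, 0.612, -0.788], [-0.02, -0.79, -0.612]]
{'clock': 0.1, 'joints': array([ 1.50859092e+00,  3.85507242e-01,  6.72924135e-03, -4.10976572e-04,
       -1.19402098e+00, -2.58575064e-01]), 'joint_vel': array([-0.00115497, -0.00211302,  0.00336872,  0.00161818,  0.00042593,
       -0.00022058]), 'joint_efforts': array([-9.18336918e-04, -3.93322742e+01,  1.88928294e+01,  4.19789806e+00,
       -2.62334732e-03,  2.60027285e-06]), 'position': array([196.90655755, 592.60548916, 230.30488722]), 'ee_rot': array([ 0.41424069, -0.57300365,  0.57392695, -0.41313354]), 'contact_force': array([-0.20351067, -0.28978857,  0.50617507]), 'wrist_torque': array([-0.04360149,  0.01229745, -0.04697257]), 'gripper_width': 85.67779277622101}
```

View pics/top0.png

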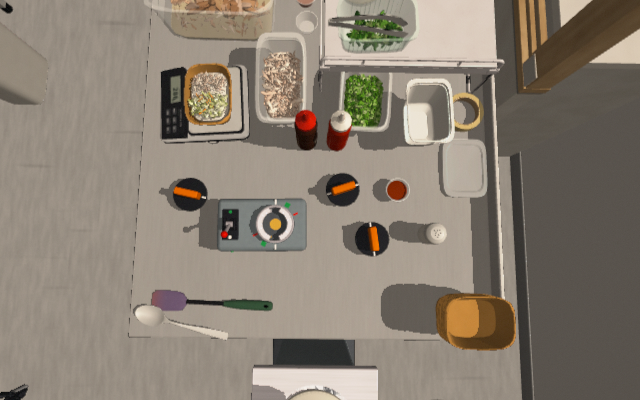

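View pics/side0.png

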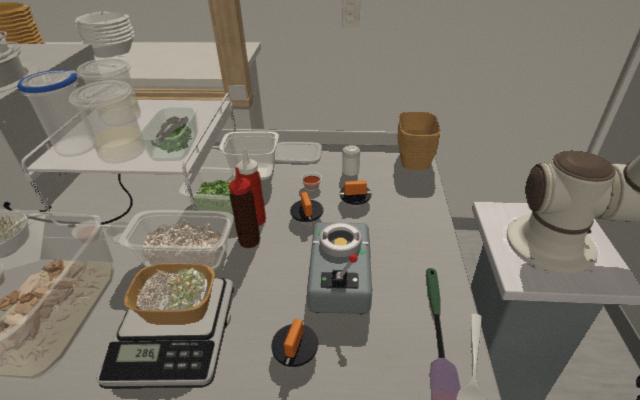

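Three lookalike lids appear in the top view, at (188,194), (342,190) and (372,239). The last is lowest in the picture, so it looks nearest to the base. I'll check that with coordinates and one enlarged crop.

```bash
python3 - <<'E'
from h import *
c=cam("top")
for u,v in((188,194),(342,190),(372,239)):
    p=ray(c,u,v,50); print(u,v,p.round(),np.hypot(p[0],p[1]).round())
a=c[0][185:275,210:300][...,::-1]; b=c[0][195:285,325:415][...,::-1]
o=np.hstack([cv2.resize(i,None,fx=4.4,fy=4.4,interpolation=cv2.INTER_CUBIC) for i in(a,b)])
cv2.imwrite('pics/c1.png',o); print(o.shape)
print('shaker',ray(c,436,233,80),'cup',ray(c,397,190,20))
E
```

```text
188 194 [584. 328.  50.] 669.0
342 190 [600. -63.  50.] 603.0
372 239 [ 476. -138.   50.] 496.0
(396, 792, 3)
shaker [ 492.40468487 -290.01111108   80.        ] cup [ 606.11231705 -209.74401745   20.        ]
```

View pics/c1.png

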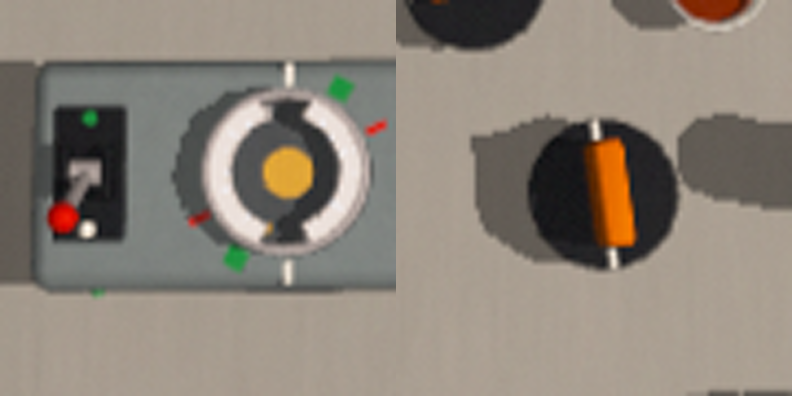

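```bash
python3 - <<'E'
from h import *
c=cam("top")
f=lambda x,y,z,ox=210,oy=185:ray(c,ox+(x+.5)/4.4-.5,oy+(y+.5)/4.4-.5,z)
g=lambda x,y,z:f(x-396,y,z,325,195)
a,b=f(289,75,75),f(289,272,75); print('marks',a,b,(a+b)/2,'yaw',np.arctan2(*(a-b)[1::-1]))
print('collar',f(286.5,170.5,95)); print('ball',f(63,217,139))
# grinder edges top z75: front/back
for p in((45,63),(45,288)): print('edge',f(*p,75))
print('disc',g(604,195,31)); a,b=g(595,128,31),g(613,258,31); print('ptr',(a+b)/2,'yaw',np.arctan2(*(a-b)[1::-1]))
a,b=g(607,142,67),g(619,247,67);print('bar',(a+b)/2,np.arctan2(*(a-b)[1::-1]))
s=read_state(); print(R.from_quat(s['ee_rot']).as_matrix().round(3))
E
```

```text
marks [564.50614448 103.64884342  75.        ] [455.01233861 100.83495886  75.        ] [509.75924154 102.24190114  75.        ] yaw 0.025693374312723727
collar [509.86798308 101.62483888  95.        ]
ball [481.8939127  211.50955605 139.        ]
edge [569.40199275 240.27250034  75.        ]
edge [444.58788891 234.85102049  75.        ]
disc [ 476.98511622 -141.18203869   31.        ]
ptr [ 478.31770705 -141.16463066   31.        ] yaw 0.13347458294531817
bar [ 476.73882565 -140.55918715   67.        ] 0.10879519066489171
[[-0.315 -0.     0.949]
 [-0.949 -0.001 -0.315]
 [ 0.001 -1.     0.   ]]
```

The target lid is the one at (372,239). It is 496 mm from the base, against 603 and 669 mm for the others, and the crop shows its orange bar and white pointers at yaw about 0.12. Socket is at (510,102) with grinder yaw about 0.026, and the ball is at (482,211). Toggle first: turn and shut the fingers, then move towards it.

Request:
play_rows([
  [0,0,0,0,-0.12,0,0],
  [0,0,0,0,-0.12,0,0],
  [0,0,0,0,-0.11,0,0],
  [0.04,0,0.024,0,0,0,0],
  [0.04,0,0.024,0,0,0,0],
  [0.04,0,0.024,0,0,0,0],
  [0.04,0,0.024,0,0,0,0],
  [0.04,0,0.024,0,0,0,0],
  [0.04,0,0.024,0,0,0,0],
  [0,0,0,0,0,0,0],
])

```text
clock: 1.2
position: [354.5, 351.0, 227.5]
ee_rot: [0.514, -0.487, 0.489, -0.51]
contact_force: [0.7, 1.0, -0.1]
gripper_width: -0.1
```

```bash
cat >> h.py <<'E'
def go(p,ang=None):
    """shift in tool axes (m) to world point p; turn wy to jaw angle ang"""
    s=read_state(); M=R.from_quat(s['ee_rot']).as_matrix(); a=np.arctan2(M[1,0],M[0,0])
    print('clk %.1f pos'%s['clock'],s['position'].round(1),'jaw',a.round(3),'tilt',M[:,1].round(3),'F',s['contact_force'].round(1),'w',s['gripper_width'].round(1),'q',s['joints'].round(2))
    print('shift',(M.T@(np.array(p)-s['position'])/1000).round(4), 'wy',None if ang is None else -(ang-a))
E
python3 -c "
from h import *
go([445,211,230],-1.545)"
```

```text
Traceback (most recent call last):
  File "h.py", line 19, in go
    print('clk %.1f pos'%s['clock'],s['position'].round(1),'jaw',a.round(3),'tilt',M[:,1].round(3),'F',s['contact_force'].round(1),'w',s['gripper_width'].round(1),'q',s['joints'].round(2))
                                                                                                                                       ^^^^^^^^^^^^^^^^^^^^^^^^
AttributeError: 'float' object has no attribute 'round'
```

Request:
play_rows([
  [0.035,0,0.02,0,0,0,0],
  [0.035,0,0.02,0,0,0,0],
  [0.035,0,0.02,0,0,0,0],
  [0.035,0,0.02,0,0,0,0],
  [0,0,0,0,0,0,0],
])

```text
clock: 1.7
position: [444.1, 211.4, 228.3]
ee_rot: [0.514, -0.486, 0.488, -0.511]
contact_force: [-0.3, 1.1, -0.6]
gripper_width: 0.1
```

```bash
sed -i "s/s\['gripper_width'\].round(1)/s['gripper_width']/" h.py
python3 -c "
from h import *
go([438,211,128],-1.545)"
```

```text
clk 1.7 pos [444.1 211.4 228.3] jaw -1.52 tilt [-0.001 -0.005 -1.   ] F [-0.3  1.1 -0.6] w 0.14944242870271662 q [ 0.78  0.16 -0.31  0.   -1.1   0.84]
shift [-0.0004  0.1003 -0.006 ] wy 0.024503602481422027
```

Request:
play_rows([
  [0,0.034,-0.002,0,0.024,0,0],
  [0,0.033,-0.002,0,0,0,0],
  [0,0.033,-0.002,0,0,0,0],
  [0,0,0.016,0,0,0,0],
  [0,0,0.016,0,0,0,0],
  [0,0,0.016,0,0,0,0],
  [0,0,0.016,0,0,0,0],
  [0,0,0.008,0,0,0,0],
  [0,0,0,0,0,0,0],
  [0,0,0,0,0,0,0],
])

```text
clock: 2.7
position: [513.7, 218.3, 126.3]
ee_rot: [-0.506, 0.493, -0.494, 0.507]
contact_force: [0.3, -0.6, -0.5]
gripper_width: -0.0
```

```bash
python3 -c "
from h import *
go([438,211,228],-1.545)
c=cam('side'); save(c,'s1.png',(290,200,390,320),5)"
```

```text
clk 2.7 pos [513.7 218.3 126.3] jaw -1.544 tilt [ 0.002 -0.    -1.   ] F [ 0.3 -0.6 -0.5] w -0.045721556238064655 q [ 0.69  0.37 -0.3   0.   -0.9   0.9 ]
shift [ 0.0053 -0.1018 -0.0757] wy 0.0009814502880358678
```

View pics/s1.png

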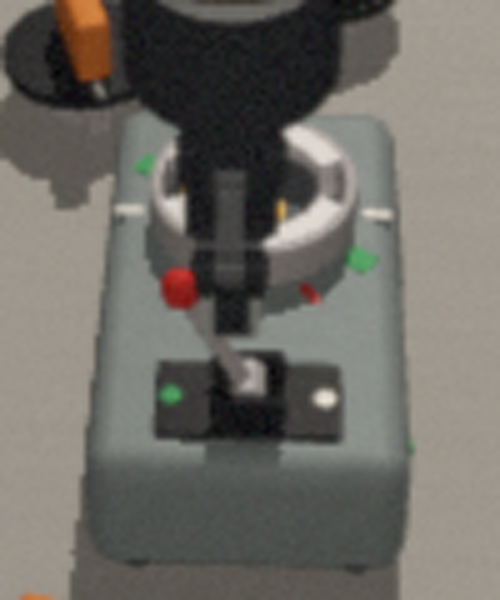

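The toggle now leans towards the green dot, with the ball at crop (180,288), so it's on. Next: back off, rise, open and go over the lid.

Request:
play_rows([
  [0,0,-0.02,0,0,0,0],
  [0,-0.035,-0.01,0,0,0,0],
  [0,-0.035,0,0,0,0,0],
  [0,-0.035,0,0,0,0,0],
  [0.045,0,0,0,0,0,0],
  [0.045,0,0,0,0,0,0],
  [0.045,0,0,0,0,0,0],
  [0.045,0,0,0,0,0,0.085],
  [0.045,0,0,0,0,0,0.085],
  [0.045,0,0,0,0,0,0.085],
])

```text
clock: 3.75
position: [487.1, -54.9, 239.1]
ee_rot: [-0.507, 0.487, -0.491, 0.514]
contact_force: [1.2, 0.2, -0.4]
gripper_width: 43.3
```

```bash
python3 -c "
from h import *
go([477,-141,130],-1.45)"
```

```text
clk 3.8 pos [487.1 -54.9 239.1] jaw -1.527 tilt [ 0.011  0.003 -1.   ] F [ 1.2  0.2 -0.4] w 43.26268111643879 q [ 0.22  0.14 -0.31 -0.   -1.11  1.4 ]
shift [ 0.0859  0.1087 -0.0151] wy -0.07659290461531887
```

Request:
play_rows([
  [0.043,0,-0.008,-0.01,-0.077,0,0.06],
  [0.043,0,-0.007,0,0,0,0.06],
  [0,0.035,0,0,0,0,0.06],
  [0,0.035,0,0,0,0,0.06],
  [0,0.035,0,0,0,0,0.06],
  [0,0,0,0,0,0,0.06],
  [0,0,0,0,0,0,0.06],
])

```text
clock: 4.45
position: [477.9, -149.8, 136.2]
ee_rot: [-0.525, 0.467, -0.473, 0.532]
contact_force: [0.8, -0.5, 0.6]
gripper_width: 60.1
```

```bash
python3 -c "
from h import *
go([477,-141,38],-1.45)
c=cam('top'); c2=cam('side')
a=cv2.resize(c[0][195:285,325:415],(400,400)); b=cv2.resize(c2[0][140:220,310:390],(400,400))
cv2.imwrite('pics/l1.png',np.hstack([a,b])[...,::-1])"
```

```text
clk 4.5 pos [ 477.9 -149.8  136.2] jaw -1.453 tilt [ 0.013  0.001 -1.   ] F [ 0.8 -0.5  0.6] w 60.07848413586592 q [ 0.02  0.27 -0.43 -0.   -0.86  1.67]
shift [-0.0089  0.0982 -0.0012] wy -0.0034970229284894128
```

View pics/l1.png

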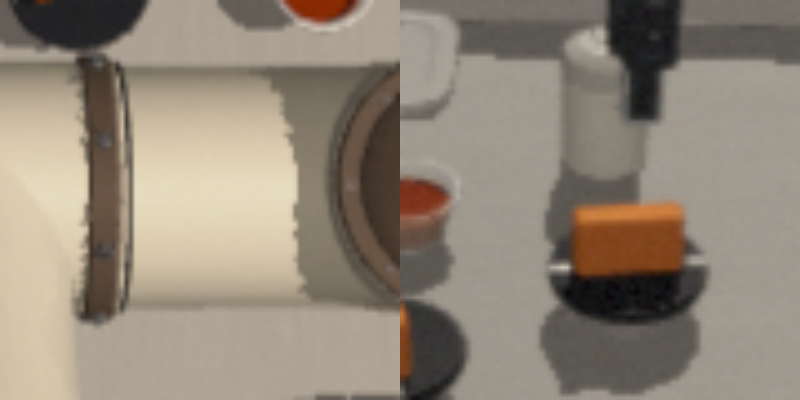

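Request:
play_rows([
  [-0.009,0.03,-0.001,-0.013,0,0,0.06],
  [0,0.03,0,0,0,0,0.06],
  [0,0.025,0,0,0,0,0.06],
  [0,0,0,0,0,0,0.06],
])

```text
clock: 4.95
position: [485.0, -139.4, 58.7]
ee_rot: [-0.524, 0.463, -0.475, 0.534]
contact_force: [-0.0, -0.3, 0.0]
gripper_width: 59.6
```

```bash
python3 -c "
from h import *
go([477,-141,38],-1.45)"
```

```text
clk 5.0 pos [ 485.  -139.4   58.7] jaw -1.45 tilt [ 0.022 -0.    -1.   ] F [-0.  -0.3  0. ] w 59.594595051397384 q [ 0.04  0.38 -0.52  0.   -0.65  1.65]
shift [ 0.0005  0.0205 -0.0085] wy 0.00023529894964791076
```

Request:
play_rows([
  [0,0,-0.0085,-0.022,0,0,0.06],
  [0,0,0,0,0,0,0.06],
])

```text
clock: 5.15
position: [478.5, -140.3, 61.9]
ee_rot: [-0.53, 0.466, -0.47, 0.53]
contact_force: [0.8, -0.4, 0.1]
gripper_width: 59.7
```

```bash
python3 -c "
from h import *
go([477,-141,38],-1.45)"
```

```text
clk 5.2 pos [ 478.5 -140.3   61.9] jaw -1.448 tilt [ 0.004 -0.004 -1.   ] F [ 0.8 -0.4  0.1] w 59.70089070634722 q [ 0.04  0.37 -0.52  0.01 -0.68  1.64]
shift [ 0.0004  0.0239 -0.0017] wy 0.001840070192961507
```

Request:
play_rows([
  [0,0.009,-0.001,0,0,0,0.06],
  [0,0.008,0,0,0,0,0.06],
  [0,0.006,-0.001,-0.003,0,0,0.06],
  [0,0,0,0,0,0,0.06],
])

```text
clock: 5.55
position: [479.0, -140.7, 40.8]
ee_rot: [-0.529, 0.465, -0.472, 0.531]
contact_force: [-0.5, 0.1, 0.2]
gripper_width: 60.1
```

```bash
python3 -c "
from h import *
go([477,-141,38],-1.45)"
```

```text
clk 5.5 pos [ 479.  -140.7   40.8] jaw -1.448 tilt [ 0.009 -0.004 -1.   ] F [-0.5  0.1  0.2] w 60.084147988358765 q [ 0.04  0.4  -0.54  0.01 -0.62  1.64]
shift [ 0.      0.0028 -0.002 ] wy 0.0020676346519519218
```

Request:
play_rows([
  [0,0.001,-0.002,-0.009,0,0.004,0.06],
  [0,0,0,0,0,0,0.06],
  [0,0,0,-0.003,0,0,0],
  [0,0,0,0,0,0,0],
  [0,0,0,0,0,0,0],
  [0,0,0,0,0,0,0],
  [0,0,0,0,0,0,0],
])

```text
clock: 6.25
position: [477.1, -141.2, 39.7]
ee_rot: [0.531, -0.469, 0.468, -0.528]
contact_force: [1.0, -1.0, -0.7]
gripper_width: 16.9
```

```bash
python3 -c "
from h import *
go([477,-141,160],-1.45)"
```

```text
clk 6.2 pos [ 477.1 -141.2   39.7] jaw -1.448 tilt [-0.004 -0.002 -1.   ] F [ 1.  -1.  -0.7] w 16.860562137253755 q [ 0.04  0.41 -0.54  0.   -0.63  1.65]
shift [-0.     -0.1203 -0.0006] wy 0.0020833307841432447
```

Request:
play_rows([
  [0,-0.03,0,0,0,0,0],
  [0,-0.04,0,0,0,0,0],
  [0,-0.04,0,0,0,0,0],
  [0,-0.02,0,0,0.097,0,0],
  [-0.04,0,0.006,0,0,0,0],
  [-0.04,0,0.006,0,0,0,0],
  [-0.04,0,0.006,0,0,0,0],
  [-0.04,0,0.006,0,0,0,0],
  [-0.03,0,0,0,0,0,0],
  [0,0,0,0,0,0,0],
])

```text
clock: 7.25
position: [496.2, 55.5, 173.1]
ee_rot: [0.505, -0.499, 0.494, -0.502]
contact_force: [-0.5, 0.3, -2.4]
gripper_width: 17.1
```

```bash
python3 -c "
from h import *
go([509.8,102,165],-1.545)"
```

```text
clk 7.2 pos [496.2  55.5 173.1] jaw -1.556 tilt [-0.008  0.001 -1.   ] F [-0.5  0.3 -2.4] w 17.087274958165878 q [ 0.43  0.23 -0.37 -0.01 -0.98  1.15]
shift [-0.0463  0.008   0.0143] wy -0.010917828558072218
```

Request:
play_rows([
  [-0.024,0,0.007,0,-0.005,0,0],
  [-0.022,0.008,0.007,0,-0.005,0,0],
  [0,0,0,0,0,0,0],
  [0,0,0,0.005,0,0,0],
  [0,0,0,0,0,0,0],
])

```text
clock: 7.75
position: [507.4, 101.6, 163.6]
ee_rot: [0.508, -0.496, 0.492, -0.504]
contact_force: [0.5, -0.8, -0.8]
gripper_width: 17.0
```

```bash
python3 -c "
from h import *
go([509.8,102,165],-1.545)
c=cam('top'); c2=cam('side')
a=cv2.resize(c[0][180:270,210:310],None,fx=4,fy=4); b=cv2.resize(c2[0][190:280,290:390],None,fx=4,fy=4)
cv2.imwrite('pics/i1.png',np.hstack([a,b])[...,::-1])"
```

```text
clk 7.8 pos [507.4 101.6 163.6] jaw -1.546 tilt [-0.008  0.    -1.   ] F [ 0.5 -0.8 -0.8] w 16.98700421316522 q [ 0.51  0.27 -0.35 -0.   -0.96  1.09]
shift [-0.0004 -0.0015  0.0024] wy -0.000864365991170235
```

View pics/i1.png

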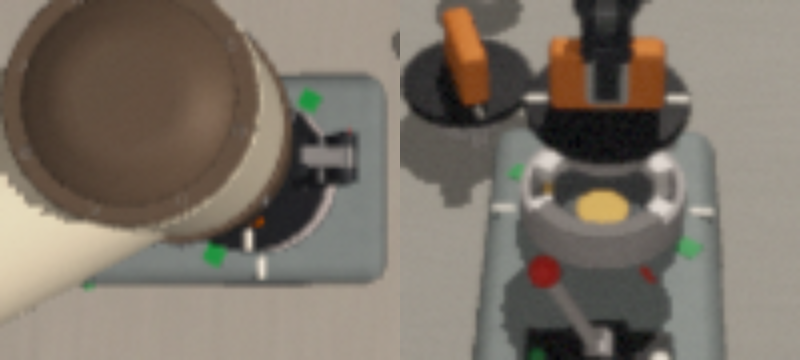

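```bash
python3 - <<'E'
from h import *
c=cam('side'); s=read_state(); z=s['position'][2]-39.7+31
f=lambda x,y,z:ray(c,290+(x-400+.5)/4-.5,190+(y+.5)/4-.5,z)
def show(n,a,b): print(n,a,b,'mid',((a+b)/2).round(1),'yaw',np.arctan2(*(a-b)[1::-1]).round(3))
show('ptr',f(527,99,z),f(690,99,z)); show('marks',f(490,208,75),f(716,211,75))
show('collar z95 L/R edges',f(522,195,95),f(687,197,95))
print(f(602,208,75))
E
```

```text
ptr [549.84938229 101.78406876 155.25338817] [464.15540095  98.08697591 155.25338817] mid [507.   99.9 155.3] yaw 0.043
marks [572.56604323 101.569749    75.        ] [446.87622916  98.17166727  75.        ] mid [509.7  99.9  75. ] yaw 0.027
collar z95 L/R edges [553.36418447 111.43862744  95.        ] [463.66014181 108.91021219  95.        ] mid [508.5 110.2  95. ] yaw 0.028
[510.13087042  98.68853987  75.        ]
```

Request:
play_rows([
  [0,0,0.0026,0.004,0,0,0],
  [0,0,0,0,0,0,0],
  [0,0.008,0,0,0,0,0],
  [0,0.008,0,0,0,0,0],
  [0,0.006,0,0,0,0,0],
  [0,0,0,0,0,0,0],
])

```text
clock: 8.5
position: [510.2, 100.3, 140.2]
ee_rot: [0.506, -0.495, 0.494, -0.505]
contact_force: [-1.0, -0.1, -1.0]
gripper_width: 16.7
```

```bash
python3 -c "
from h import *
go([510,101.7,114.7],-1.545)"
```

```text
clk 8.5 pos [510.2 100.3 140.2] jaw -1.548 tilt [-0.002  0.001 -1.   ] F [-1.  -0.1 -1. ] w 16.67313220390781 q [ 0.51  0.3  -0.37 -0.   -0.9   1.09]
shift [-0.0014  0.0255 -0.0001] wy -0.003439113298294272
```

Request:
play_rows([
  [-0.0014,0,0,0,-0.003,0,0],
  [0,0,0,0,0,0,0],
  [0,0.004,0,0,0,0,0],
  [0,0.004,0,0,0,0,0],
  [0,0.004,0,0,0,0,0],
  [0,0,0,0,0,0,0],
])

```text
clock: 9.1
position: [510.3, 102.1, 127.1]
ee_rot: [0.507, -0.494, 0.493, -0.506]
contact_force: [-0.1, 0.0, -1.3]
gripper_width: 16.8
```

```bash
python3 -c "
from h import *
go([510,101.7,114.7],-1.545)"
```

```text
clk 9.1 pos [510.3 102.1 127.1] jaw -1.545 tilt [-0.002  0.001 -1.   ] F [-0.1  0.  -1.3] w 16.83665772919637 q [ 0.51  0.31 -0.39 -0.   -0.87  1.09]
shift [ 0.0004  0.0124 -0.0003] wy 0.00035950932346651143
```

It has gone 7 mm into the hole with no force, so I'll continue down.

Request:
play_rows([
  [0,0.004,0,0,0,0,0],
  [0,0.004,0,0,0,0,0],
  [0,0.003,0,0,0,0,0],
  [0,0.0015,0,0,0,0,0],
  [0,0,0,0,0,0,0],
])

```text
clock: 9.6
position: [510.8, 102.1, 114.7]
ee_rot: [0.507, -0.494, 0.493, -0.506]
contact_force: [0.1, 0.3, -0.8]
gripper_width: 16.8
```

```bash
python3 -c "
from h import *
go([510,101.7,114.7],-1.545)"
```

```text
clk 9.6 pos [510.8 102.1 114.7] jaw -1.544 tilt [-0.001  0.    -1.   ] F [ 0.1  0.3 -0.8] w 16.776356429077808 q [ 0.51  0.33 -0.4  -0.   -0.84  1.09]
shift [ 0.0004  0.     -0.0008] wy 0.0010555746850475778
```

Request:
play_rows([
  [0,0.001,0,0,0,0,0],
  [0,0.001,0,0,0,0,0],
  [0,0.001,0,0,0,0,0],
])

```text
clock: 9.9
position: [511.1, 102.1, 114.6]
ee_rot: [0.507, -0.493, 0.493, -0.507]
contact_force: [-1.8, 0.4, 6.0]
gripper_width: 16.7
```

```bash
python3 -c "
from h import *
go([510,101.7,114.7],-1.545)"
```

```text
clk 9.9 pos [511.1 102.1 114.6] jaw -1.543 tilt [-0. -0. -1.] F [-1.8  0.4  6. ] w 16.664545536394776 q [ 0.51  0.33 -0.4   0.   -0.84  1.09]
shift [ 0.0004 -0.0001 -0.0011] wy 0.0024203060238514595
```

Request:
play_rows([
  [0,0,0,0,0.05,0,0],
  [0,0,0,0,0.05,0,0],
  [0,0,0,0,0.05,0,0],
  [0,0,0,0,0.05,0,0],
  [0,0,0,0,0.05,0,0],
])

```text
clock: 10.4
position: [511.1, 101.8, 114.7]
ee_rot: [0.439, -0.554, 0.554, -0.439]
contact_force: [-0.2, -0.2, 0.9]
gripper_width: 17.2
```

```bash
python3 -c "
from h import *
go([510.5,102,114.5],-2.094); print(read_state()['wrist_torque'])"
```

```text
clk 10.4 pos [511.1 101.8 114.7] jaw -1.801 tilt [ 0.001 -0.    -1.   ] F [-0.2 -0.2  0.9] w 17.200169011145185 q [ 0.51  0.33 -0.41  0.   -0.84  0.83]
shift [-0.      0.0002 -0.0007] wy 0.2926460539621114
[-0.04663828  0.15437978  0.07062272]
```

Turned 0.256 so far, and the spring torque is 0.07 to 0.1 N m. Continuing to 0.55.

Request:
play_rows([
  [0,0,0,0,0.05,0,0],
  [0,0,0,0,0.05,0,0],
  [0,0,0,0,0.05,0,0],
  [0,0.0003,0,0,0.05,0,0],
  [0,0,0,0,0.05,0,0],
  [0,0,0,0,0.03,0,0],
  [0,0,0,0,0,0,0],
  [0,0,0,0,0,0,0],
])

```text
clock: 11.2
position: [511.1, 101.5, 114.7]
ee_rot: [0.355, -0.611, 0.612, -0.355]
contact_force: [-0.2, 0.1, 0.7]
gripper_width: 16.9
```

```bash
python3 -c "
from h import *
go([510.5,102,114.5],-2.094); print(read_state()['wrist_torque'])
c=cam('top'); c2=cam('side')
a=cv2.resize(c[0][180:270,210:310],None,fx=4,fy=4); b=cv2.resize(c2[0][200:290,290:390],None,fx=4,fy=4)
cv2.imwrite('pics/t1.png',np.hstack([a,b])[...,::-1])"
```

```text
clk 11.2 pos [511.1 101.5 114.7] jaw -2.089 tilt [ 0.001 -0.001 -1.   ] F [-0.2  0.1  0.7] w 16.915950538628792 q [ 0.51  0.33 -0.41  0.   -0.84  0.54]
shift [-0.0002  0.0002 -0.0008] wy 0.0048223519743868515
[0.01257908 0.16490201 0.07305274]
```

View pics/t1.png

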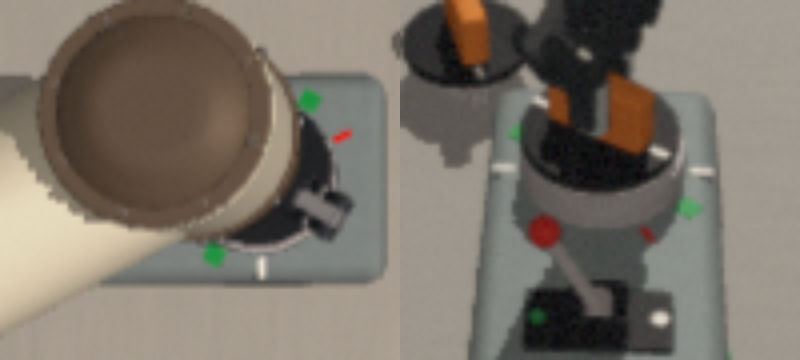

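```bash
python3 - <<'E'
from h import *
c=cam('side')
f=lambda x,y,z:ray(c,290+(x-400+.5)/4-.5,200+(y+.5)/4-.5,z)
a,b=f(540,102,106),f(660,153,106); print((a+b)/2,np.arctan2(*(a-b)[1::-1]))
a,b=f(515,132,75),f(690,208,75); print((a+b)/2,'green',np.arctan2(*(a-b)[1::-1]))
s=read_state(); print(s['position'],s['joint_vel'].round(4),s['gripper_width'])
E
```

```text
[511.94661373  99.0307058  106.        ] -0.5195983378047973
[511.18013479  99.49349292  75.        ] green -0.5154113839968282
[511.06437221 101.42563355 114.71934541] [-0.0019  0.0005  0.0026  0.0009  0.0007 -0.0025] 17.352181045865116
```

The lid pointer is at -0.520 rad and the green mark at -0.515 rad. The lid is seated and steady, so I'm handing in.

```bash
python3 -c "
from h import *
print(job_done()); go([511,101.5,114.7],-2.094)"
```

```text
the job is handed in; nothing more can be done
None
the job is handed in; nothing more can be done
```

The grinder is set to pulse and I handed the job in at about 11 s of the 54 s allowed. `job_done` reports no verdict, so I can't confirm the final second was judged a pass.

- **Toggle:** I pushed it with shut fingers. It leans towards the green dot (on) in every later side picture.
- **Lid:** I took the one nearest the base, at about (477, -141) mm. It went into the socket without resistance and met the well floor at about 6 N with the tool at z 114.6 mm. The tool stayed within 0.1 mm of that height through the twist.
- **Twist:** I turned it clockwise with the tool by 0.545 rad. The last side view put the lid pointers at -0.520 rad, the green mark at -0.515 rad and the white marks at +0.027 rad. That is about 0.55 rad from entry, so I estimate the carrier at 0.45 rad.
- **Grip:** At hand-in the fingers were still gripping at about 17 mm opening, and the joints were at rest.

The two cameras differ by about 2 mm in y. I centred the lid from the offset between lid and socket, and that offset was under 1 mm in the last side view. The arm never went near the salt shaker or the sauce cup, but I did not measure them again at the end.

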